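# Grease the microtome slide head through its tilted nipple

### The arm

A 6-joint arm with a two-finger parallel gripper is mounted at the origin on the work surface. World frame = base frame: x ahead of the robot, y to its left, z up, the work surface at z = 0. Lengths are in m, angles in rad, forces in N, time in s.
With the tool pointing down it reaches from about 0.35 to 0.85 m from the base axis. Payload 8.1 kg.
Tool frame: the origin (TCP) lies on the centre line of the jaws, within the pads' length; the fingertips stand 11 mm ahead of it and the grasp point (between the pads) lies 8 mm behind it; z points along the fingers, y is the line along which they close (so a half turn about z gives the same grasp; the last joint's range is limited). The gripper opens to 85 mm and grips with 20 to 120 N. Pads are 22 mm wide; open, the fingers measure 114 mm over their backs; the gripper's body (76 mm by 85 mm) begins 54 mm behind the grasp point. The pads swing forward as they close: fully open they stand 13 mm farther back than shut.
Start: joints at [-1.406, 0.13, 1.488, -0, 1.523, -0.085], TCP at [0.148, -0.581, 0.242] pointing down, gripper open.
Joint ranges: [-2.96, 2.96], [-0.89, 2.26], [0.02, 2.5], [-1.34, 4.48], [0, 2.73], [-2.66, 2.66]. Speed limits (rad/s): [2.39, 2.39, 2.79, 3.14, 3.14, 3.14].

### API

Orientations are given as a unit quaternion [x, y, z, w].
In Python, from rig import r gives the robot as it stands.
- The arm moves only by the tool play_rows, never from a script. Its argument "series" is a list of rows, each a list of 2 entries, a list of its own where there are three numbers: the shift along the world's x, y, z each as a share of 300 mm, from -1 to 1, then the turn, a rotation vector about the world's x, y, z each as a share of 8 degrees, from -1 to 1. In form: [[[tx, ty, tz], [ax, ay, az]], ...]. A call has 1 to 12 rows; each row shifts and turns the commanded pose from where the row before left it; what a row does not reach is not made up. A row lasts 1/8 s, in which the tool goes at most 62.5 mm and 10.7 degrees, less where a joint would pass 70% of its speed; a pose out of reach is approached as far as the arm can. A call with a number of a shift or a turn outside -1 to 1 is refused whole. A call with a gripper value outside its range is refused whole. "gripper" is the closure, from -1 (fully open) to 1 (shut), set as the call begins (left out, the last holds). The fingers move at their own pace and stop on an object; the grip force is fixed at half the most. Time passes only in rows, so rows that do not move let the fingers close. It gives the time, the measured TCP pose, the force, the opening and the grip force at its end, in the units of the state.
- r.read_state(): the state, without advancing time (a new reading comes with each control period).
- r.grab_frame(name): name is "scene" or "top" or "wrist"; returns a dict with "frame" (480x640x3 uint8, red, green, blue), "vertical_fov" (degrees; the focal length in pixels is half the picture's height over the tangent of half this angle, whatever the lens; pixels are square), "cx", "cy" (the principal point, pixels), "D" ([k1, k2, p1, p2, k3] as OpenCV has them; the pictures are not rectified), "rvec" (rotation vector, rad) and "tvec" (3), from world to camera coordinates, as OpenCV has them. Camera axes: x right, y down, z forward; pixel columns grow to the right and rows downward; lengths in m; the calibration is good to about 2 mm. A picture is of the moment at which its call begins. There is no depth.
- r.hand_in(): hands the job in; it is judged then, once.
The state is a dict: "t": time; "q": joint angles; "qvel": joint speeds; "joint_torque": joint torques, N m; "eef_pos": TCP position; "eef_rot": TCP orientation; "force": force on the tool from outside, world axes, zero at the start; "ft_torque": the same for the moment, N m; "grip_width": finger opening in m; "grip_force": force on a finger pad.
Only numpy, scipy, OpenCV 4.12 (cv2) and the standard library are available. Lean on these libraries where they do the work, as an engineer would, in place of code of your own. Each camera call takes 0.05 s, during which the arm holds its last target. There are 200 camera calls.

### The job

The microtome slide head on the bench needs greasing. First turn its red vent cap anticlockwise a quarter turn, round to its stop; then take the blue grease gun out of the wooden holder, press its coupler squarely onto the tilted brass nipple until it snaps on, and keep pushing along the nipple so that the gun's nose is driven well into the barrel against its spring (more than half of its stroke). Finish while still gripping the gun and holding it square and pushed in like that, with the vent left open and the other things on the bench left where they are.

Things in the scene. Friction and masses are not known exactly. Their poses are not given: they have to be found in the camera images.
- housing: Grey slide-head casting on an aluminium base plate bolted to the bench. Origin on the bench, z up; the nipple leans towards its -x side, the vent cap is at x = +45 mm. Plate x -70 to 90 mm, y +-50 mm, 8 mm thick; casting x -20 to 80 mm, y +-40 mm, top 60 mm above the bench. A boss 30 mm across carries the nipple.
- nipple: Brass grease nipple, fixed to the housing: a ball head 16 mm across on a 9 mm neck. Origin at the ball's centre (94 mm above the bench, at x = -38 mm of the housing); its z axis points outward along the nipple and leans 0.45 rad (26 degrees) from vertical towards the housing's -x. The neck is free for 20 mm below the ball's centre.
- nipple_seat (a point): Point on the nipple's axis 13 mm below the centre of the ball: the centre of the coupler's mouth lies here when the coupler is snapped on fully.
- vent_grip (a point): Point in the upright wing of the red vent cap, on the cap's vertical axis, 97 mm above the bench. The wing is 36 mm long (along the cap's x axis), 12 mm thick (y), and stands from 72 to 105 mm above the bench on a disc 38 mm across. Grip it across its thickness from above. A white mark on the wing's top shows its -x end.
- vent (a joint): Turn of the vent cap, rad: 0 = shut (wing along the housing's x axis); grows anticlockwise seen from above; stop at 1.6. Open means turned beyond 1.2. It has friction (0.05 N m) and stays where it is left; it does not rise.
- holder: Fixed wooden block 70 x 70 mm, 90 mm high, origin under its centre on the bench; an upright hole 34 mm across goes right through it. The gun stands in it with its flange resting on the top.
- gun_grip (a point): Centre of the blue round grip (30 mm across, 54 mm long) of the push-type grease gun (loose, 0.35 kg), in the holder 125 mm above the bench. Its z axis runs from the coupler up to the grip. Under the grip is a black flange 46 mm across, 8 mm thick, for the fingertips to bear on; below that a 28 mm barrel (34 mm long) and the nose with the coupler. Lift it 80 mm to clear the holder.
- coupler_mouth (a point): Centre of the open mouth of the steel coupler at the gun's lower end, 113 mm from gun_grip along the gun's -z with the spring out. A sleeve 26 mm across, 24 mm long, with a 19 mm bore 21 mm deep; four spring jaws 6 mm inside the mouth narrow it to 12 mm and snap behind the ball at roughly 8 N.
- nose (a joint): How far the nose (coupler and its tube) is pushed into the barrel against its spring, m: 0 = out, 0.014 = fully in. The spring takes 12 N to start and about 17 N at the end, so the coupler snaps on first and then the nose moves in; it comes out again when the push ends. More than 0.007 counts as more than half.
- tape: Bystander, to be left alone: blue roll of tape lying flat, 60 mm across, 20 mm high. Origin under the centre of it.
- tray: Bystander, to be left alone: open white plastic specimen tray, 70 x 45 mm, 35 mm high. Origin under the centre of it.
- jar: Bystander, to be left alone: amber jar with a black cap, 56 mm across, 85 mm high. Origin under the centre of it.
- wrench: Bystander, to be left alone: steel wrench, 150 mm long, lying flat. Origin under the centre of its length.
- driver: Bystander, to be left alone: screwdriver with a red handle, 170 mm long, lying flat. Origin under the centre of its length.
- plate: Bystander, to be left alone: grey steel plate, 60 x 95 mm, 5 mm thick, lying flat. Origin under the centre of it.
- loupe: Bystander, to be left alone: black hand lens, lens 48 mm across with a 55 mm handle, 10 mm thick, lying flat. Origin under the centre of the lens.
There are look-alikes about, which are no part of the job. Of the things like the housing, leave any that is green; of the rest the larger one is meant.

How it is judged:
On the way, in this order (a step that is already met when the one before it is completed fails the run):
1. the vent cap is turned open (value of joint vent above 1.2 rad), for 0.2 s.
2. the gun is lifted out of its holder (height (world z) of gun_grip above 0.19 m and contact force between gun and holder below 0.2 N), for 0.1 s.
3. the coupler is snapped onto the nipple, square to it (distance between coupler_mouth and nipple_seat below 0.0035 m and angle between the z axis of gun_grip and the z axis of nipple, either way round below 0.14 rad), for 0.05 s.
At the end, for the whole second after the job is handed in: The coupler is on the nipple (mouth within 3.5 mm of its seat, gun within 0.14 rad of the nipple's axis), the nose is pushed in more than 7 mm of its 14 and bears on the nipple with more than 8 N, the fingers still hold the gun, which is clear of its holder, and the vent cap is open beyond 1.2 rad (all of step 3 and contact force between gun and holder below 0.2 N and contact force between gun and housing above 8 N and value of joint nose above 0.007 m and contact force between the fingers and gun above 3 N and value of joint vent above 1.2 rad); the arm keeps its last pose, push and grip.
It fails at once if another thing on the bench is shifted by more than 30 mm (distance of any of tape, tray, jar, wrench, driver, plate, loupe from where it was at the start of the episode above 0.03 m).
It also fails if it takes over 51 s, if anything falls off the work surface, if the arm or the gripper's body presses on something with over 40 N, if the wrist force passes 120 N, or if a joint passes its speed limit or range.

## Working session

There is one attempt and no reset: what is moved stays moved. The work goes in short steps, Python scripts to look and compute and a tool call to move; the robot and the scene stay as the last step left them, time stands still between calls to the robot, and variables do not carry over. Pictures are saved under pics/ and viewed, at most 12 in all, crops included, and the job is handed in when it is done.

Besides the shell and the picture viewer there is one more tool, called after "Call:" as name(argument=value, ...) on one line, values as JSON. play_rows: Moves the arm, as the interface text tells. Its arguments: {"type":"object","properties":{"series":{"type":"array"},"gripper":{"type":"number"}},"required":["series"]}

```bash
mkdir -p pics
cat > h.py <<'E'
import numpy as np, cv2, pickle
from rig import r
from scipy.spatial.transform import Rotation as R
def snap(n,tag):
    d=r.grab_frame(n); pickle.dump(d,open(f'pics/{tag}.pkl','wb')); cv2.imwrite(f'pics/{tag}.png',d['frame'][:,:,::-1]); return d
def load(tag): return pickle.load(open(f'pics/{tag}.pkl','rb'))
def K(d):
    f=240/np.tan(np.radians(d['vertical_fov'])/2); return np.array([[f,0,d['cx']],[0,f,d['cy']],[0,0,1]])
def ray(d,uv):
    p=cv2.undistortPoints(np.array([[uv]],float),K(d),np.array(d['D'],float))[0,0]
    M=cv2.Rodrigues(np.array(d['rvec'],float))[0]; t=np.array(d['tvec'],float).ravel()
    return -M.T@t, M.T@np.array([p[0],p[1],1])
def atz(d,uv,z):
    c,v=ray(d,uv); return c+v*(z-c[2])/v[2]
def proj(d,P):
    return cv2.projectPoints(np.array(P,float).reshape(-1,1,3),np.array(d['rvec'],float),np.array(d['tvec'],float),K(d),np.array(d['D'],float))[0][:,0]
def crop(tag,x0,y0,x1,y1,s,out):
    im=cv2.imread(f'pics/{tag}.png')[y0:y1,x0:x1]; cv2.imwrite(f'pics/{out}.png',cv2.resize(im,None,fx=s,fy=s,interpolation=cv2.INTER_CUBIC))
E
python3 - <<'E'
from h import *
for n in ('scene','top'):
    d=snap(n,n+'0'); print(n,d['vertical_fov'],d['cx'],d['cy'],d['D'],ray(d,(320,240)))
print(r.read_state())
E
```

```text
scene 56.48277069224131 317.8755141131366 240.05746047640108 [-0.07314098  0.          0.          0.          0.        ] (array([0.93704757, 0.30392611, 0.79551886]), array([-0.42263082, -0.47030466, -0.77473824]))
top 42.43288813066802 314.2366145260795 243.15475703302292 [-0.15078208  0.          0.          0.          0.        ] (array([ 0.42303462, -0.09922178,  1.57430082]), array([ 0.08837354, -0.00328156, -0.99613869]))
{'t': 0.1, 'q': array([-1.40639209e+00,  1.31104560e-01,  1.48920950e+00,  1.02354254e-05,
        1.52299728e+00, -8.54253582e-02]), 'qvel': array([-4.11506336e-05, -2.04255741e-03, -2.04381924e-03,  7.27713229e-04,
       -2.69956796e-04,  3.08099638e-04]), 'joint_torque': array([-1.35112405e-04, -5.70951641e+01, -5.01942229e+01, -2.42317656e-04,
        7.98809517e-03,  2.23663920e-05]), 'eef_pos': array([ 0.14827281, -0.58088232,  0.24131654]), 'eef_rot': array([ 9.92207951e-01,  1.24589901e-01, -2.88184858e-05, -8.58874942e-04]), 'force': array([-0.72639095, -0.3450177 ,  0.63050545]), 'ft_torque': array([ 0.02701081, -0.04602129, -0.03201221]), 'grip_force': 0.0, 'grip_width': 0.08547160968755531}
```

View pics/scene0.png

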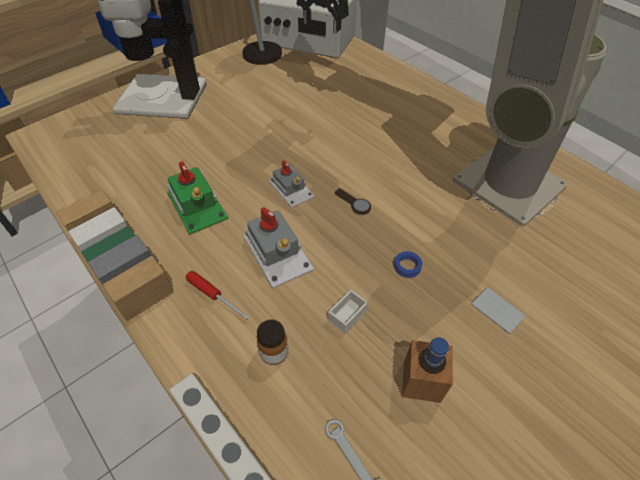

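View pics/top0.png

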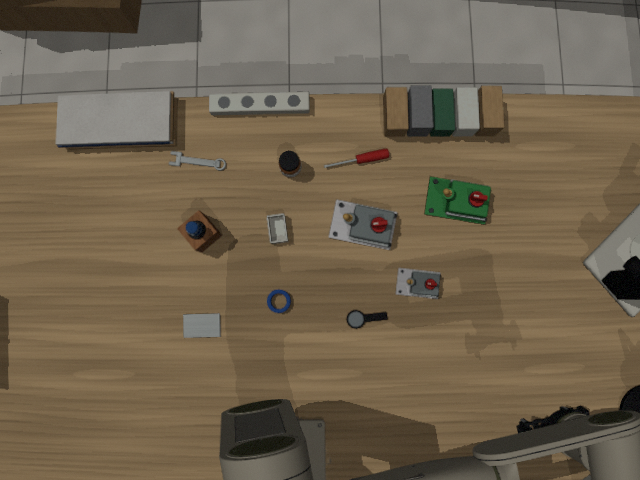

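The target housing is the larger grey one: nipple at about (348,217) and cap at about (378,225) in top. The gun is at (196,229). The gripper is at the far right edge. I'll enlarge next.

Run:
```python
from h import *
a=cv2.imread('pics/top0.png'); b=cv2.imread('pics/scene0.png')
def c(im,x0,y0,w,h): return cv2.resize(im[y0:y0+h,x0:x0+w],(400,300),interpolation=cv2.INTER_CUBIC)
# s: 100x75 ->x4 ; 
o=np.vstack([np.hstack([c(a,320,190,100,75),c(a,155,192,100,75)]),np.hstack([c(b,230,200,100,75),c(b,380,325,100,75)])])
cv2.imwrite('pics/c1.png',o)
```

```text
(no output)
```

View pics/c1.png

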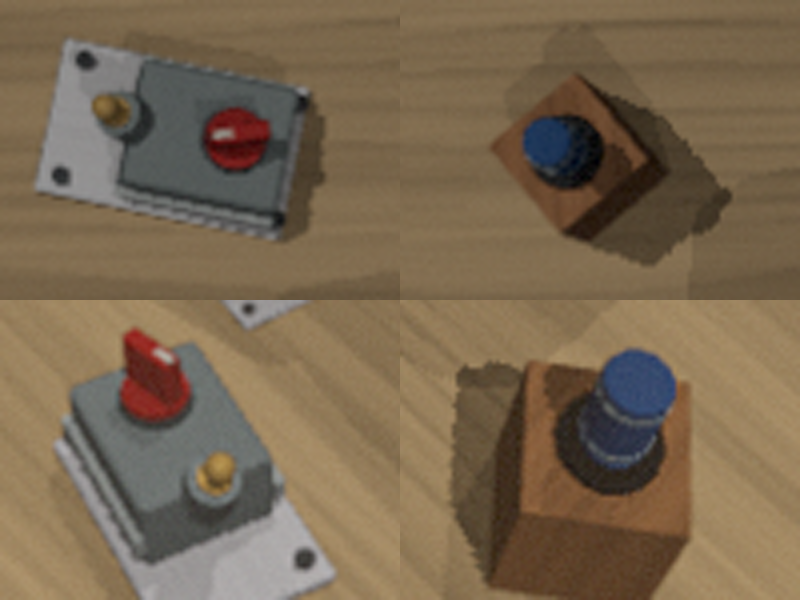

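```bash
cat > fit.py <<'E'
from h import *
from scipy.optimize import least_squares
t=load('top0'); s=load('scene0')
cv=lambda X,Y,x0,y0:((X+.5)/4-.5+x0,(Y+.5)/4-.5+y0)
obs=[(t,cv(68,40,320,190),(-70,50,8)),(t,cv(38,190,320,190),(-70,-50,8)),(t,cv(280,239,320,190),(90,-50,8)),(t,cv(308,91,320,190),(90,50,8)),
(t,cv(104,106,320,190),(-38,0,94)),(t,cv(236,140,320,190),(45,0,70)),(s,cv(221,167,230,200),(-38,0,94)),(s,cv(156,98,230,200),(45,0,72)),(s,cv(335,272,230,200),(-70,50,8))]
def W(p,P):
    c,sn=np.cos(p[2]),np.sin(p[2]); P=np.array(P)/1000
    return np.array([p[0]+c*P[0]-sn*P[1],p[1]+sn*P[0]+c*P[1],P[2]])
f=lambda p:np.concatenate([proj(d,W(p,P))[0]-uv for d,uv,P in obs])
x0=atz(t,(365,225),.03)
q=least_squares(f,[x0[0],x0[1],-1.8],loss='soft_l1')
p=q.x; 
if __name__=='__main__':
    print(p,np.degrees(p[2])); print(f(p).reshape(-1,2).round(1))
    print('cap',W(p,(45,0,97)),'ball',W(p,(-38,0,94)))
    # gun by triangulation and by z
    for d,uv in((t,cv(149,143,155,192)),(s,cv(238,82,380,325))): print(atz(d,uv,.152), ray(d,uv))
    for n,uv in dict(tape=(280,301),tray=(278,229),jar=(289,162),wr1=(172,158),wr2=(222,164),dr1=(328,166),dr2=(388,154),loupe=(356,319),loupeh=(386,316)).items(): print(n,atz(t,uv,.085 if n=='jar' else .02)[:2].round(3))
E
python3 fit.py
```

```text
[ 0.60172606 -0.20389345 -1.78062833] -102.02248804470923
[[ -1.   -0. ]
 [ -1.    0.6]
 [  0.1   0.6]
 [  0.3  -0.6]
 [  0.    0.7]
 [ -0.2   0. ]
 [ -0.   -0.5]
 [ -0.3  -2.9]
 [-40.9  18.4]]
cap [ 0.59235276 -0.24790642  0.097     ] ball [ 0.6096413  -0.16672695  0.094     ]
[0.58288159 0.19424486 0.152     ] (array([ 0.42303462, -0.09922178,  1.57430082]), array([ 0.11159041,  0.20487134, -0.99291924]))
[0.58533111 0.19660251 0.152     ] (array([0.93704757, 0.30392611, 0.79551886]), array([-0.50476449, -0.15402503, -0.92354354]))
tape [ 0.409 -0.002]
tray [0.59  0.002]
jar [ 0.748 -0.031]
wr1 [0.779 0.275]
wr2 [0.76  0.145]
dr1 [ 0.75  -0.127]
dr2 [ 0.78  -0.282]
loupe [ 0.361 -0.192]
loupeh [ 0.367 -0.267]
```

Call:
play_rows(series=[[[0.148,0.111,-0.014],[0,0,0.8]],[[0.148,0.111,-0.014],[0,0,0.8]],[[0.148,0.111,-0.014],[0,0,0.8]],[[0.148,0.111,-0.014],[0,0,0.8]],[[0.148,0.111,-0.014],[0,0,0.8]],[[0.148,0.111,-0.014],[0,0,0.8]],[[0.148,0.111,-0.014],[0,0,0.8]],[[0.148,0.111,-0.014],[0,0,0.8]],[[0.148,0.111,-0.014],[0,0,0.8]],[[0.148,0.111,-0.014],[0,0,0.8]],[[0,0,0],[0,0,0]],[[0,0,0],[0,0,0]]], gripper=-1)

```text
t: 1.6
eef_pos: [0.592, -0.2482, 0.1995]
eef_rot: [0.775, 0.632, -0.0, -0.001]
force: [-0.7, 0.0, 0.3]
grip_width: 0.0856
grip_force: 0.0
```

Run:
```python
from fit import *
d=snap('wrist','w1'); st=r.read_state()
print(st['t'],st['eef_pos'],R.from_quat(st['eef_rot']).as_matrix().round(3),st['q'].round(2))
print('cap',proj(d,W(p,(45,0,105))),'ends',proj(d,W(p,(27,0,105))),proj(d,W(p,(63,0,105))),'ball',proj(d,W(p,(-38,0,94))))
```

```text
1.65 [ 0.59170228 -0.24877047  0.1998958 ] [[ 0.203  0.979 -0.001]
 [ 0.979 -0.203  0.   ]
 [-0.    -0.001 -1.   ]] [-0.48  0.26  1.41 -0.    1.46 -0.27]
cap [[316.06742075 247.79980137]] ends [[316.28051322 220.27074793]] [[315.8633564  274.17274493]] ball [[317.02923532 110.89606491]]
```

View pics/w1.png

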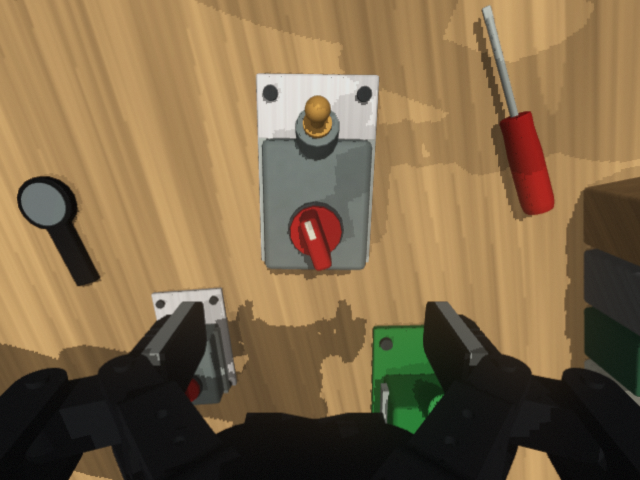

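The wrist view shows the wing already turned about 17° anticlockwise, with its white mark at (310,228) and its far end at (321,268). The ball at (317,108) matches the prediction. I'll zoom in to check the cap centre.

Run:
```python
from fit import *
crop('w1',250,65,390,275,2.8,'c2')
d=load('w1'); im=d['frame'].astype(int)
m=((im[...,0]>110)&(im[...,1]<60)&(im[...,2]<60)).astype(np.uint8); m[:, :250]=0; m[:,390:]=0
ys,xs=np.nonzero(m); print(xs.min(),xs.max(),ys.min(),ys.max())
print([ (k,proj(d,W(p,k))[0].round(1)) for k in ((45,0,72),(45,0,97),(-70,50,8),(-70,-50,8),(80,40,60),(80,-40,60),(26,0,72),(64,0,72),(45,19,72),(45,-19,72))])
```

```text
290 340 207 270
[((45, 0, 72), array([315.9, 234. ])), ((45, 0, 97), array([316. , 244.1])), ((-70, 50, 8), array([379.2,  74.7])), ((-70, -50, 8), array([254.3,  73.9])), ((80, 40, 60), array([366.8, 273.5])), ((80, -40, 60), array([264.3, 272.8])), ((26, 0, 72), array([316.1, 208.2])), ((64, 0, 72), array([315.7, 258.9])), ((45, 19, 72), array([342.2, 234.2])), ((45, -19, 72), array([289.6, 233.9]))]
```

View pics/c2.png

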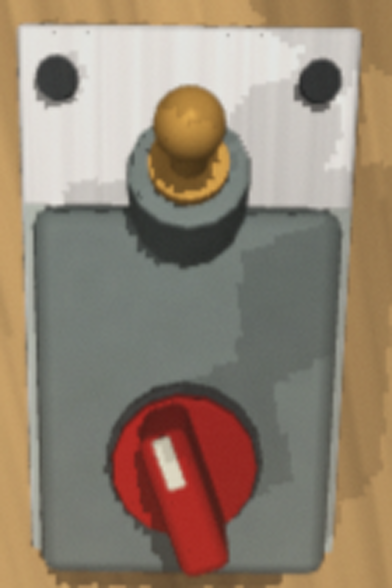

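Call:
play_rows(series=[[[0.003,0.005,-0.07],[0,0,0.73]],[[0,0,-0.1],[0,0,0.73]],[[0,0,-0.1],[0,0,0.73]],[[0,0,-0.096],[0,0,0]],[[0,0,0],[0,0,0]]])

```text
t: 2.28
eef_pos: [0.5903, -0.2471, 0.0877]
eef_rot: [0.671, 0.741, -0.001, -0.003]
force: [0.1, 0.4, 0.2]
grip_width: 0.0854
grip_force: 0.0
```

Call:
play_rows(series=[[[0,0,0],[0,0,0]],[[0,0,0],[0,0,0]],[[0,0,0],[0,0,0]],[[0,0,0],[0,0,0]],[[0,0,0],[0,0,0]],[[0,0,0],[0,0,0]],[[0,0,0],[0,0,0]]], gripper=1)

```text
t: 3.15
eef_pos: [0.5929, -0.247, 0.0914]
eef_rot: [0.67, 0.742, -0.0, -0.0]
force: [-4.8, 0.9, 6.3]
grip_width: 0.0109
grip_force: 59.6
```

Call:
play_rows(series=[[[0,0,0],[0,0,0.5]],[[0,0,0],[0,0,0.95]],[[0,0,0],[0,0,0.95]],[[0,0,0],[0,0,0.95]],[[0,0,0],[0,0,0.95]],[[0,0,0],[0,0,0.95]],[[0,0,0],[0,0,0.95]],[[0,0,0],[0,0,0.95]],[[0,0,0],[0,0,0.95]],[[0,0,0],[0,0,0.75]],[[0,0,0],[0,0,0]],[[0,0,0],[0,0,0]]])

```text
t: 4.65
eef_pos: [0.5929, -0.247, 0.0914]
eef_rot: [0.116, 0.993, -0.0, -0.0]
force: [-5.9, 1.5, 6.1]
grip_width: 0.011
grip_force: 59.6
```

Call:
play_rows(series=[[[0,0,0],[0,0,0]],[[0,0,0],[0,0,0]],[[0,0,0],[0,0,0]],[[0,0,0],[0,0,0]],[[0,0,0],[0,0,0]],[[0,0,0.1],[0,0,0]],[[0,0,0.13],[0,0,0]],[[0,0,0.13],[0,0,0]]], gripper=-1)

```text
t: 5.65
eef_pos: [0.5931, -0.2468, 0.1994]
eef_rot: [0.116, 0.993, 0.0, -0.0]
force: [0.7, -0.3, 0.8]
grip_width: 0.0858
grip_force: 0.0
```

Run:
```python
from fit import *
snap('wrist','w2'); snap('top','top2'); st=r.read_state()
print(st['t'],st['eef_pos'],R.from_quat(st['eef_rot']).as_matrix().round(3),st['q'].round(2))
a=cv2.resize(cv2.imread('pics/w2.png'),(560,420)); b=cv2.imread('pics/top2.png')[190:265,320:420]
o=np.zeros((420,800,3),np.uint8); o[:,:560]=a; o[:180,560:]=cv2.resize(b,(240,180)); cv2.imwrite('pics/c3.png',o)
```

```text
5.75 [ 0.59597366 -0.24822527  0.20503459] [[-0.973  0.231  0.009]
 [ 0.231  0.973 -0.004]
 [-0.009 -0.002 -1.   ]] [-0.47  0.26  1.41 -0.    1.46 -1.81]
```

View pics/c3.png

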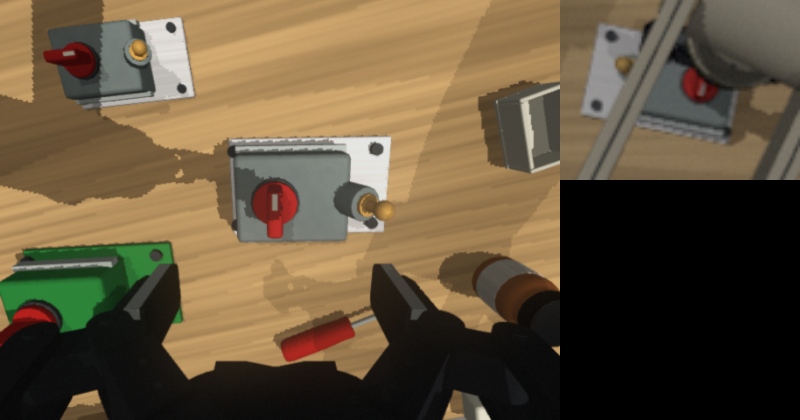

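Vent wing now stands across the housing at about 90°, so it is open. Next is the gun.

Call:
play_rows(series=[[[-0.003,0.134,0.008],[0,0,-1]],[[-0.003,0.134,0.008],[0,0,-1]],[[-0.003,0.134,0.008],[0,0,-1]],[[-0.003,0.134,0.008],[0,0,-1]],[[-0.003,0.134,0.008],[0,0,-1]],[[-0.003,0.134,0.008],[0,0,-1]],[[-0.003,0.134,0.008],[0,0,-1]],[[-0.003,0.134,0.008],[0,0,-1]],[[-0.003,0.134,0.008],[0,0,-1]],[[-0.003,0.134,0.008],[0,0,-1]],[[-0.003,0.134,0.008],[0,0,-1]],[[0,0,0],[0,0,0]]])

```text
t: 7.25
eef_pos: [0.5828, 0.198, 0.2245]
eef_rot: [0.773, 0.634, 0.0, -0.0]
force: [0.5, -0.9, -0.4]
grip_width: 0.0854
grip_force: 0.0
```

Call:
play_rows(series=[[[0,0,0],[0,0,0]],[[0,0,0],[0,0,0]]])

```text
t: 7.5
eef_pos: [0.5834, 0.1942, 0.2246]
eef_rot: [0.774, 0.634, -0.0, 0.0]
force: [-0.5, -0.6, -0.4]
grip_width: 0.0857
grip_force: 0.0
```

Run:
```python
from fit import *
d=snap('wrist','w3'); st=r.read_state()
print(st['t'],st['eef_pos'],R.from_quat(st['eef_rot']).as_matrix().round(3),st['q'].round(2))
im=d['frame'].astype(int); m=((im[...,2]>im[...,0]+40)&(im[...,2]>70)); ys,xs=np.nonzero(m); print(xs.min(),xs.max(),ys.min(),ys.max())
print(proj(d,[(.584,.1955,.152),(.584,.1955,.098)]))
a=cv2.imread('pics/w2.png')[180:300,360:520]
o=np.zeros((480,800,3),np.uint8); o[:420,:560]=cv2.resize(cv2.imread('pics/w3.png'),(560,420)); o[:180,560:]=cv2.resize(a,(240,180),interpolation=cv2.INTER_CUBIC); cv2.imwrite('pics/c4.png',o)
```

```text
7.55 [0.5834617  0.19414645 0.2246957 ] [[ 0.198  0.98  -0.   ]
 [ 0.98  -0.198 -0.   ]
 [-0.    -0.    -1.   ]] [ 0.24  0.18  1.47 -0.    1.5   0.44]
185 336 231 425
[[316.08125248 257.38799506]
 [315.7620751  232.84183814]]
```

View pics/c4.png

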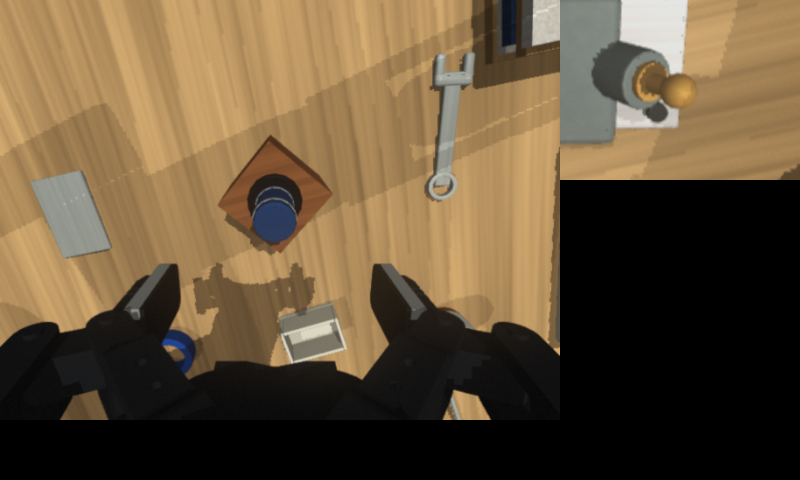

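Run:
```python
from fit import *
def tri(l):
    A=np.zeros((3,3));b=np.zeros(3)
    for d,uv in l:
        c,v=ray(d,uv); v/=np.linalg.norm(v); M=np.eye(3)-np.outer(v,v); A+=M;b+=M@c
    X=np.linalg.solve(A,b); print(X.round(4),[(proj(d,X)[0]-uv).round(1) for d,uv in l]); 
    for d,uv in l: print('   ',atz(d,uv,z)[:2].round(4))
w1,w2,w3=load('w1'),load('w2'),load('w3')
z=.152; tri([(t,cv(149,143,155,192)),(s,cv(238,82,380,325)),(w3,(313,251.5))])
z=.094; tri([(t,cv(104,106,320,190)),(s,cv(221,167,230,200)),(w1,(317.8,108.6)),(w2,(439.3,240))])
```

```text
[0.5828 0.1962 0.1459] [array([-0.3,  0.3]), array([-0. ,  0.5]), array([0.8, 1.9])]
    [0.5829 0.1942]
    [0.5853 0.1966]
    [0.583  0.1994]
[ 0.6104 -0.1658  0.0938] [array([-0.4,  0.4]), array([-0.,  0.]), array([0.1, 0.5]), array([-0.5,  1.6])]
    [ 0.6113 -0.1667]
    [ 0.6104 -0.1657]
    [ 0.6104 -0.1655]
    [ 0.6093 -0.1654]
```

Call:
play_rows(series=[[[0,0.009,-0.06],[0,0,0]],[[0,0,-0.1],[0,0,0]],[[0,0,-0.1],[0,0,0]],[[0,0,-0.08],[0,0,0]],[[0,0,-0.042],[0,0,0]],[[0,0,0],[0,0,0]],[[0,0,0],[0,0,0]]])

```text
t: 8.43
eef_pos: [0.5841, 0.1981, 0.1114]
eef_rot: [0.774, 0.634, 0.001, 0.0]
force: [0.1, 0.6, 0.6]
grip_width: 0.0852
grip_force: 0.0
```

Call:
play_rows(series=[[[0,0,0],[0,0,0]],[[0,0,0],[0,0,0]],[[0,0,0],[0,0,0]],[[0,0,0],[0,0,0]],[[0,0,0],[0,0,0]],[[0,0,0],[0,0,0]]], gripper=1)

```text
t: 9.18
eef_pos: [0.5837, 0.1981, 0.1109]
eef_rot: [0.774, 0.634, 0.0, 0.0]
force: [-0.8, -0.0, 5.2]
grip_width: 0.0289
grip_force: 59.2
```

Call:
play_rows(series=[[[0,0,0.06],[0,0,0]],[[0,0,0.1],[0,0,0]],[[0,0,0.1],[0,0,0]],[[0,0,0.1],[0,0,0]],[[0,0,0.07],[0,0,0]],[[0,0,0],[0,0,0]],[[0,0,0],[0,0,0]]])

```text
t: 10.05
eef_pos: [0.5827, 0.1979, 0.2378]
eef_rot: [0.774, 0.634, -0.001, -0.0]
force: [-0.2, -0.9, -4.0]
grip_width: 0.0292
grip_force: 59.6
```

Run:
```python
from fit import *
snap('scene','s4'); snap('wrist','w4'); st=r.read_state(); P=st['eef_pos']; M=R.from_quat(st['eef_rot']).as_matrix()
print(st['t'],P,M.round(3))
sc=load('s4'); print(proj(sc,[P,P+M[:,2]*.099]).round())
n=np.array([-np.sin(.45)*np.cos(p[2]),-np.sin(.45)*np.sin(p[2]),np.cos(.45)]); ball=np.array([.6104,-.1658,.094]); 
print('n',n); 
for off in (.0,.04): print('tcp target', ball-.013*n+n*(.099+off))
rv=np.cross([0,0,1],n); rv*=.45/np.linalg.norm(rv); print('rotvec deg/8',np.degrees(rv)/8)
c=proj(sc,[P])[0].astype(int); a=cv2.imread('pics/s4.png'); x,y=max(c[0]-100,0),max(c[1]-75,0)
o=np.zeros((300,800,3),np.uint8); o[:,:400]=cv2.resize(a[y:y+150,x:x+200],(400,300)); o[:,400:]=cv2.resize(cv2.imread('pics/w4.png'),(400,300)); cv2.imwrite('pics/c5.png',o); print(x,y)
```

```text
10.15 [0.58242412 0.19779327 0.23720248] [[ 0.197  0.98  -0.003]
 [ 0.98  -0.197 -0.001]
 [-0.001 -0.003 -1.   ]]
[[454. 318.]
 [439. 348.]]
n [0.0906014  0.42542497 0.9004471 ]
tcp target [ 0.61819172 -0.12921345  0.17143845]
tcp target [ 0.62181578 -0.11219645  0.20745633]
rotvec deg/8 [-3.15219653  0.67131327  0.        ]
354 242
```

View pics/c5.png

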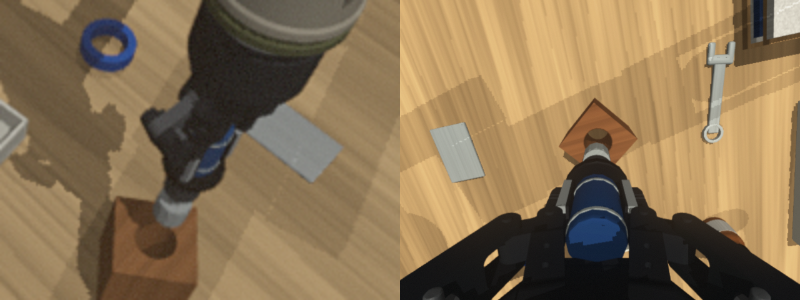

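Call:
play_rows(series=[[[0.011,-0.085,0],[-0.263,0.056,0]],[[0.011,-0.085,0],[-0.263,0.056,0]],[[0.011,-0.085,0],[-0.263,0.056,0]],[[0.011,-0.085,0],[-0.263,0.056,0]],[[0.011,-0.085,0],[-0.263,0.056,0]],[[0.011,-0.085,0],[-0.263,0.056,0]],[[0.011,-0.085,-0.01],[-0.263,0.056,0]],[[0.011,-0.085,-0.01],[-0.263,0.056,0]],[[0.011,-0.085,-0.01],[-0.263,0.056,0]],[[0.011,-0.085,-0.01],[-0.263,0.056,0]],[[0.011,-0.085,-0.01],[-0.263,0.056,0]],[[0.011,-0.085,-0.02],[-0.263,0.056,0]]])

```text
t: 11.65
eef_pos: [0.6232, -0.1095, 0.2182]
eef_rot: [0.754, 0.617, -0.175, 0.14]
force: [0.8, -0.6, -4.1]
grip_width: 0.0289
grip_force: 59.5
```

Call:
play_rows(series=[[[0,0,0],[0,0,0]],[[0,0,0],[0,0,0]],[[0,0,0],[0,0,0]]])

```text
t: 12.02
eef_pos: [0.6232, -0.1075, 0.2187]
eef_rot: [0.754, 0.618, -0.174, 0.14]
force: [0.2, 0.6, -3.1]
grip_width: 0.0286
grip_force: 59.7
```

```bash
cat > look.py <<'E'
from fit import *
import sys
k=sys.argv[1]
snap('scene','s'+k); snap('wrist','w'+k); snap('top','t'+k); st=r.read_state(); P=st['eef_pos']; M=R.from_quat(st['eef_rot']).as_matrix()
n=np.array([-np.sin(.45)*np.cos(p[2]),-np.sin(.45)*np.sin(p[2]),np.cos(.45)]); ball=np.array([.6104,-.1658,.094]); 
print(st['t'],P,'tool z',M[:,2].round(4),'ang',np.arccos(-M[:,2]@n),'force',st['force'].round(1),'q',st['q'].round(2))
print('rot needed /8deg',np.degrees(np.cross(-M[:,2],n))/8)
m=P+M[:,2]*.099; e=m-ball; print('mouth rel ball axial',e@n,'lateral',(e-n*(e@n)), 'in toolxy',M.T@(e-n*(e@n)))
for x in 'swt':
    d=load(x+k); print(x,'ball',proj(d,ball)[0].round(1),'mouth',proj(d,m)[0].round(1))
o=np.zeros((600,800,3),np.uint8)
for i,x in enumerate('swt'):
    d=load(x+k); c=proj(d,(ball+m)/2)[0]; X=int(np.clip(c[0]-50,0,540)); Y=int(np.clip(c[1]-37,0,405)); print(x,'crop',X,Y)
    q_=cv2.resize(cv2.imread(f'pics/{x}{k}.png')[Y:Y+75,X:X+100],(400,300),interpolation=cv2.INTER_CUBIC); o[300*(i//2):300*(i//2)+300,400*(i%2):400*(i%2)+400]=q_
o[300:,400:]=cv2.resize(cv2.imread(f'pics/w{k}.png'),(400,300))
cv2.imwrite(f'pics/l{k}.png',o)
E
python3 look.py 5
```

```text
12.175 [ 0.62313625 -0.10755698  0.21871798] tool z [-0.0898 -0.4259 -0.9003] ang 0.0009044760897055213 force [ 0.7 -0.4 -4. ] q [-0.01  0.31  1.39 -0.44  1.54  0.22]
rot needed /8deg [ 0.00319576  0.00496368 -0.00266669]
mouth rel ball axial 0.03923394043852855 lateral [ 0.00028952 -0.00060825  0.00025824] in toolxy [-5.98439481e-04  4.02921582e-04  5.24256573e-07]
s ball [284.8 241.4] mouth [287.5 235.7]
w ball [314.6 230.7] mouth [315.3 247.1]
t ball [345.3 216.5] mouth [339.  213.1]
s crop 236 201
w crop 264 201
t crop 292 177
```

View pics/l5.png

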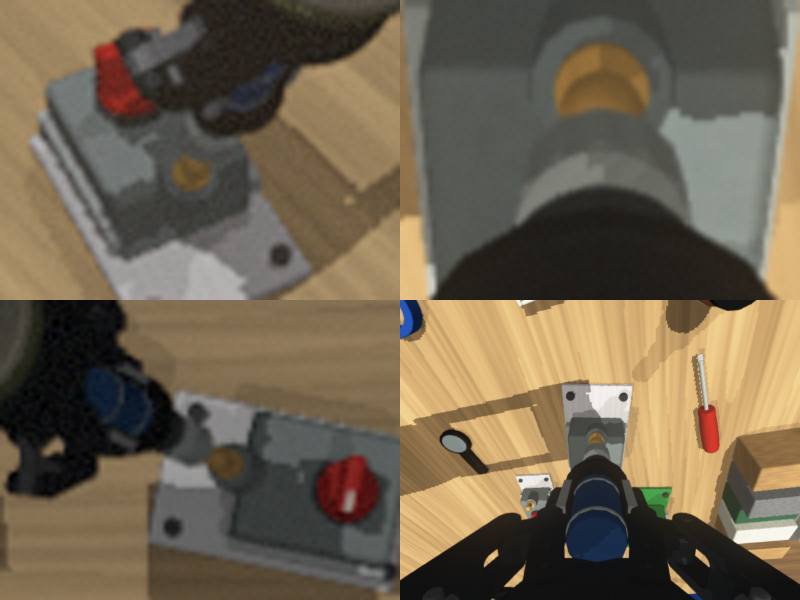

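The wrist crop shows the coupler centred on the nipple sideways (coupler x≈315.5, ball x≈314.3), and the top view agrees. I'll check the fore-aft offset from the rim's far edge, seen at about (315,229).

Run:
```python
from fit import *
st=r.read_state(); P=st['eef_pos']; M=R.from_quat(st['eef_rot']).as_matrix(); d=load('w5'); t5=load('t5')
m=P+M[:,2]*.099
for dx in (-.002,0,.002):
    a=np.linspace(0,2*np.pi,73); C=lambda ax:np.array([m+M[:,0]*(dx+.013*np.cos(x))+M[:,1]*.013*np.sin(x)-M[:,2]*ax for x in a])
    for ax in (0,.024):
        u=proj(d,C(ax)); v=proj(t5,C(ax)); print(dx,ax,'w',u.min(0).round(1),u.max(0).round(1),'t',v.min(0).round(1),v.max(0).round(1))
a=cv2.imread('pics/w5.png')[210:270,275:355]; b=cv2.imread('pics/t5.png')[195:225,325:365]
cv2.imwrite('pics/c6.png',np.hstack([cv2.resize(a,(400,300),interpolation=cv2.INTER_CUBIC),cv2.resize(b,(400,300),interpolation=cv2.INTER_CUBIC)]))
```

```text
-0.002 0 w [295.3 230.7] [335.2 268.7] t [334.8 207.8] [344.9 218.6]
-0.002 0.024 w [293.3 241.4] [337.4 283. ] t [330.6 205.6] [340.9 216.6]
0 0 w [295.3 227.7] [335.3 265.9] t [334.  207.7] [344.1 218.5]
0 0.024 w [293.3 238.1] [337.5 279.9] t [329.8 205.5] [340.1 216.5]
0.002 0 w [295.2 224.7] [335.3 263. ] t [333.2 207.6] [343.4 218.4]
0.002 0.024 w [293.2 234.7] [337.6 276.8] t [329.1 205.4] [339.3 216.4]
```

View pics/c6.png

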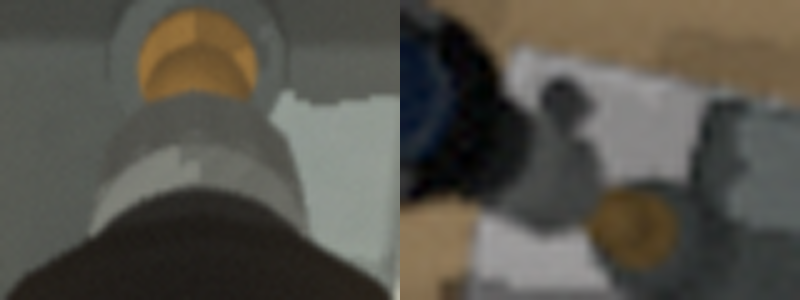

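Call:
play_rows(series=[[[-0.0013,-0.0062,-0.0193],[0,0,0]],[[-0.0018,-0.0085,-0.018],[0,0,0]],[[-0.0018,-0.0085,-0.018],[0,0,0]],[[-0.0018,-0.0085,-0.018],[0,0,0]],[[-0.0018,-0.0085,-0.018],[0,0,0]],[[0,0,0],[0,0,0]],[[0,0,0],[0,0,0]]])

```text
t: 13.05
eef_pos: [0.6205, -0.12, 0.1911]
eef_rot: [0.754, 0.618, -0.174, 0.14]
force: [0.2, -0.1, -3.1]
grip_width: 0.0285
grip_force: 59.7
```

Call:
play_rows(series=[[[-0.0009,-0.0043,-0.009],[0,0,0]],[[-0.0009,-0.0043,-0.009],[0,0,0]],[[-0.0009,-0.0043,-0.009],[0,0,0]],[[-0.0009,-0.0043,-0.009],[0,0,0]],[[0,0,0],[0,0,0]],[[0,0,0],[0,0,0]]])

```text
t: 13.8
eef_pos: [0.6199, -0.1248, 0.1809]
eef_rot: [0.754, 0.618, -0.174, 0.14]
force: [1.8, 5.8, 3.3]
grip_width: 0.0289
grip_force: 60.7
```

```bash
python3 look.py 6|head -4
```

```text
13.95 [ 0.61989857 -0.12480217  0.18084647] tool z [-0.0891 -0.4257 -0.9005] ang 0.001493164644638384 force [0.9 4.3 3.5] q [-0.04  0.33  1.44 -0.45  1.47  0.23]
rot needed /8deg [ 0.00154075  0.00950755 -0.00464696]
mouth rel ball axial -0.0024971528477576365 lateral [ 9.00954100e-04 -8.18361829e-05 -5.19881168e-05] in toolxy [1.09441655e-04 8.99521497e-04 1.34780350e-06]
s ball [284.8 241.4] mouth [284.3 241.9]
```

Call:
play_rows(series=[[[-0.0009,-0.0043,-0.009],[0,0,0]],[[-0.0009,-0.0043,-0.009],[0,0,0]],[[-0.0009,-0.0043,-0.009],[0,0,0]],[[0,0,0],[0,0,0]],[[0,0,0],[0,0,0]]])

```text
t: 14.58
eef_pos: [0.618, -0.1292, 0.1713]
eef_rot: [0.754, 0.618, -0.175, 0.139]
force: [-0.5, 0.7, -5.0]
grip_width: 0.0288
grip_force: 60.3
```

```bash
python3 look.py 7|head -3
```

```text
14.725 [ 0.6182218  -0.12900089  0.17155954] tool z [-0.0915 -0.4256 -0.9003] ang 0.0009011901278051751 force [ 0.3  1.1 -5.7] q [-0.05  0.33  1.45 -0.45  1.45  0.23]
rot needed /8deg [ 0.00181509 -0.00566879  0.00249564]
mouth rel ball axial -0.012797767753225607 lateral [-7.34739398e-05  1.07075635e-04 -4.31961036e-05] in toolxy [ 1.00399049e-04 -9.30029270e-05  3.44483453e-08]
```

Force dropped with the mouth at 12.8 mm below the ball centre, so the coupler has snapped on. Now I'll drive the nose in.

Call:
play_rows(series=[[[-0.0008,-0.0039,-0.0083],[0,0,0]],[[-0.0008,-0.0039,-0.0083],[0,0,0]],[[-0.0008,-0.0039,-0.0083],[0,0,0]],[[-0.0008,-0.0039,-0.0083],[0,0,0]],[[0,0,0],[0,0,0]],[[0,0,0],[0,0,0]]])

```text
t: 15.48
eef_pos: [0.6187, -0.133, 0.165]
eef_rot: [0.754, 0.617, -0.173, 0.141]
force: [-3.8, 8.2, 9.1]
grip_width: 0.0284
grip_force: 61.7
```

```bash
python3 look.py 8|head -3
```

```text
15.625 [ 0.61867844 -0.13292995  0.1650419 ] tool z [-0.0875 -0.426  -0.9005] ang 0.0031355472416995057 force [-4.2  8.4  9.9] q [-0.05  0.34  1.46 -0.45  1.43  0.23]
rot needed /8deg [ 0.00344451  0.01992841 -0.00976195]
mouth rel ball axial -0.02029626647628039 lateral [ 0.00145327 -0.00066738  0.00016908] in toolxy [-4.04741547e-04  1.55631778e-03  4.84729016e-06]
```

Call:
play_rows(series=[[[-0.003,-0.0025,-0.0055],[0,0,0]],[[-0.0025,-0.0025,-0.0055],[0,0,0]],[[0,0,0],[0,0,0]],[[0,0,0],[0,0,0]]])

```text
t: 16.12
eef_pos: [0.618, -0.1343, 0.1624]
eef_rot: [0.754, 0.618, -0.172, 0.141]
force: [-0.7, 9.5, 10.9]
grip_width: 0.0287
grip_force: 61.8
```

```bash
python3 look.py 9|head -3
```

```text
16.275 [ 0.61802728 -0.13431721  0.16234485] tool z [-0.0851 -0.426  -0.9007] ang 0.005573796816048117 force [-0.9  7.8 10. ] q [-0.05  0.34  1.46 -0.45  1.43  0.23]
rot needed /8deg [ 0.00319698  0.03585241 -0.01726049]
mouth rel ball axial -0.023372935305096886 lateral [ 0.00132325 -0.00075161  0.00022196] in toolxy [-5.24715859e-04  1.44561152e-03  7.72907770e-06]
```

View pics/l9.png

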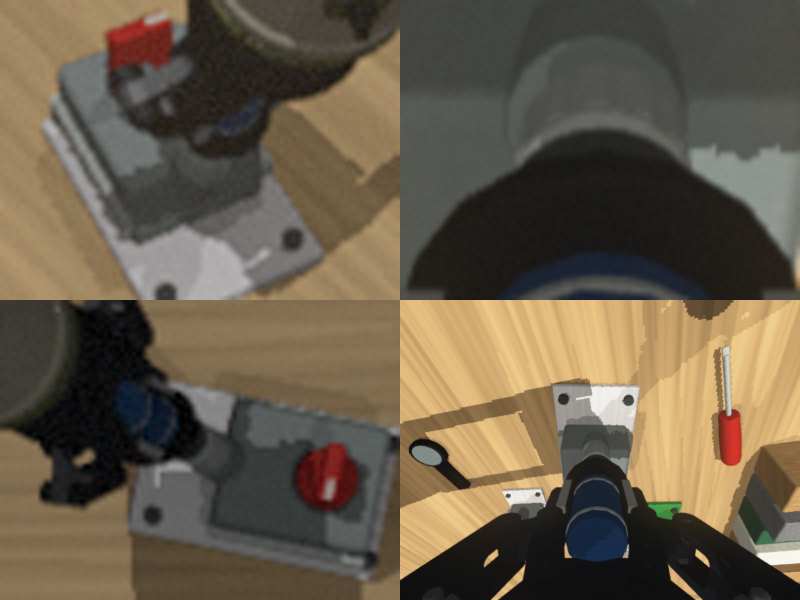

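The coupler covers the ball and sits on the boss with the nose shortened, and the vent wing is still crosswise. The axial force of about 16 N fits roughly 10 mm of nose travel.

```bash
python3 -c "
from rig import r
print(r.hand_in())"
```

```text
the job is handed in; nothing more can be done
None
```

I handed the job in at about 16 s of the 51 s allowed; no verdict came back. The vent cap is turned to about 90°. The coupler is snapped squarely onto the nipple, and the gun is still gripped and pushed in with about 16 N. I estimate the nose is in about 10 mm, from the tool position and the push force.

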